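Move a freshly glued miniature stone house to the drying stand with a spatula

ROBOT

A 6-joint arm with a two-finger parallel gripper is mounted at the origin on the work surface. World frame = base frame: x ahead of the robot, y to its left, z up, the work surface at z = 0. Lengths are in m, angles in degrees, forces in N, time in s.
With the tool pointing down it reaches from about 0.35 to 0.775 m from the base axis. Payload 7.3 kg.
Tool frame: the origin (TCP) lies at the very end of the fingers, on their centre line; the grasp point (between the pads) lies 19 mm behind it; z points along the fingers, y is the line along which they close (so a half turn about z gives the same grasp; the last joint's range is limited). The gripper opens to 92 mm and grips with 3 to 60 N. Pads are 19 mm wide; open, the fingers measure 130 mm over their backs; the gripper's body (75 mm by 190 mm) begins 47 mm behind the grasp point.
Start: joints at [-78.61, 19.595, 87.324, -0, 73.075, -8.365], TCP at [0.177, -0.494, 0.227] pointing down, gripper open.
Joint ranges: [-145.02, 145.02], [-44.19, 115.74], [2.07, 154.8], [-57.11, 237.11], [16.16, 152.29], [-177.93, 177.93]. Speed limits (degrees/s): [147.25, 147.25, 180, 180, 180, 180].

INTERFACE

Orientations are given as a 3x3 rotation matrix whose columns are the frame's x, y, z axes.
In Python, from plant import bot, viewer gives the robot as it stands.
- The arm moves only by the tool send_rows, never from a script. Its argument "deltas" is a list of rows, each an object with "delta_rot": the turn, a rotation vector about the world's x, y, z in rad, a list of three; "dp": the shift along the world's x, y, z in mm, a list of three; "jaw": the finger opening in mm, from 0 to 91.8. In form: [{"delta_rot": [rx, ry, rz], "dp": [x, y, z], "jaw": jaw}, ...]. A call has 1 to 20 rows; each row shifts and turns the commanded pose from where the row before left it; what a row does not reach is not made up. A row lasts 1/12 s, in which the tool goes at most 41.7 mm and 7.16 degrees, less where a joint would pass 70% of its speed; a pose out of reach is approached as far as the arm can. A call is refused whole if a number of a shift passes 41.7 or a number of a turn 0.125, either way. A call with a gripper value outside its range is refused whole. The fingers move at their own pace and stop on an object; "squeeze" is the grip in N (left out, the last holds). Time passes only in rows, so rows that do not move let the fingers close. It gives the time, the measured TCP pose, the force, the opening and the grip force at its end, in the units of the state.
- bot.state(): the state, without advancing time (a new reading comes with each control period).
- viewer.capture(name): name is "scene" or "top" or "wrist"; returns a dict with "image" (420x560x3 uint8, red, green, blue), "fx", "fy", "cx", "cy" (pixels), "dist_coeffs" ([k1, k2, p1, p2, k3] as OpenCV has them; the pictures are not rectified), "world_from_camera" (4x4, takes a point from camera to world coordinates); the wrist camera has in their place "T_tool_cam" (4x4, takes a point from camera to tool coordinates, whose origin is the TCP and whose axes are the flange's). Camera axes: x right, y up, looking along -z (the intrinsics and any distortion apply to the point x, -y, -z); pixel columns grow to the right and rows downward; lengths in m; the calibration is good to about 2 mm. A picture is of the moment at which its call begins: read the wrist's pose just before it. There is no depth.
- bot.close_job(): hands the job in; it is judged then, once.
The state is a dict: "clock": time; "joints": joint angles; "dq": joint speeds; "tau": joint torques, N m; "ee_pos": TCP position; "tool_rot": TCP orientation; "contact_force": force on the tool from outside, world axes, zero at the start; "torque": the same for the moment, N m; "opening": finger opening in m; "grasp_force": force on a finger pad.
Only numpy, scipy, OpenCV 4.12 (cv2) and the standard library are available. Lean on these libraries where they do the work, as an engineer would, in place of code of your own. Each camera call takes 0.05 s, during which the arm holds its last target. There are 200 camera calls.

TASK

The little stone house has just been glued together on its base slab, so the gripper must not touch it: pick up the flat spatula by its handle, slide the blade under the slab between the battens of the stand it lies on, lift it level and carry it to the empty drying stand. Lower it until the slab rests square and centred across both battens there and the blade hangs free below it, then draw the spatula out along the channel and lay it flat on the bare table, off both stands. Leave the other things alone.

Things in the scene. Friction and masses are not known exactly. Their poses are not given: they have to be found in the camera images.
- model: miniature round stone house, conical roof, glued on the middle of a flat pale slab 80 (x) by 110 (y) by 7 mm; house 50 mm in diameter, its top 52 mm above the slab's underside; about 0.2 kg. Starts across both battens of the bench stand, nearly centred and square, its 110 mm side across the channel (18 mm bearing on each batten). Origin: centre of the slab's underside; z up.
- bench_stand: low stand, plywood base, left or right; the model starts on it. board 110 (x) by 120 (y) by 6 mm; on it two wooden battens along x, each 110 long, 22 wide, 26 high, with a 74 mm wide open channel between, along x, centred on y = 0, open at both ends. Batten tops 32 mm above the table. Fixed. Origin: centre of the underside; x along the channel, away from the robot within 0.3 rad; z up.
- drying_stand: same stand, dark steel base, empty, on the other side. board 110 (x) by 120 (y) by 6 mm; on it two wooden battens along x, each 110 long, 22 wide, 26 high, with a 74 mm wide open channel between, along x, centred on y = 0, open at both ends. Batten tops 32 mm above the table. Fixed. Origin: centre of the underside; x along the channel, away from the robot within 0.3 rad; z up.
- spatula: steel spatula with raised light wooden handle, standing flat on the table, blade away from the robot. Blade x = -10 to 120 mm, 50 wide, 3 thick; upright at x = 12 to 20 joins it to the handle, a bar x = -75 to 20, 20 wide, from 40 to 66 mm above the blade's underside. 0.17 kg, mass centre near x = 30; stable on its blade. Origin: blade's underside below the grip; x to the tip, z up.
- spatula_grip (a point): grip point, 52 mm above the spatula's origin, at mid height of the handle. Grasp from above across the 20 mm width (the spatula's y), firmly (40 to 60 N), as the load sits ahead of it. The slab fits on the blade ahead of the upright: slab centre 62 to 85 mm ahead of the grip.
- spatula_tip (a point): middle of the blade's front edge, 120 mm ahead of the grip point, 1.5 mm above the blade's underside.
- glue_tub: bystander: closed white tub with a yellow band, 84 mm in diameter, 75 mm tall, on the table between and beyond the stands. Origin: centre of the underside.
- finished_house: bystander: finished stone house, 80 mm in diameter, 85 mm tall, on the table at the left. Origin: centre of the underside.
- offcut: bystander: flat stone offcut, 100 by 70 by 14 mm, on the table at the right. Origin: centre of the underside.
Not all that is in view belongs to the job. What is meant by the bench_stand is not green, and is the larger of those in its own colour. There is more than one size of the spatula; the job needs the smaller.

How it is judged:
By the outcome, as a careful person would: the job done as asked, in the order asked, and still so for the second after the job is handed in, with the robot touching nothing.
It also fails if it takes over 67 s, if anything falls off the work surface, if the arm or the gripper's body presses on something with over 40 N, if the wrist force passes 120 N, or if a joint passes its speed limit or range.

## Working session

There is one attempt and no reset: what is moved stays moved. The work goes in short steps, Python scripts to look and compute and a tool call to move; the robot and the scene stay as the last step left them, time stands still between calls to the robot, and variables do not carry over. Pictures are saved under pics/ and viewed, at most 10 in all, crops included, and the job is handed in when it is done.

Besides the shell and the picture viewer there is one more tool, called after "Emit:" in YAML: its name, and indented under it one key for each argument. send_rows: Moves the arm, as the interface text tells. Its arguments: {"type":"object","properties":{"deltas":{"type":"array","items":{"type":"object","properties":{"delta_rot":{"type":"array","items":{"type":"number"}},"dp":{"type":"array","items":{"type":"number"}},"jaw":{"type":"number"}}}},"squeeze":{"type":"number"}},"required":["deltas"]}

```bash
mkdir -p pics; ls
python3 - <<'E'
from plant import bot, viewer
import cv2,numpy as np,pickle
d={}
for n in("scene","top"):
    c=viewer.capture(n);d[n]=c;cv2.imwrite(f"pics/{n}0.png",cv2.cvtColor(c["image"],cv2.COLOR_RGB2BGR))
    print(n,c["fx"],c["cx"],c["cy"],c["dist_coeffs"],np.round(c["world_from_camera"],3).tolist())
pickle.dump(d,open("cap0.pkl","wb"))
print(bot.state())
E
```

```text
pics
scene 430.519660474268 279.06364934672445 206.83752046764624 [-0.01016962  0.          0.          0.          0.        ] [[0.639, -0.645, 0.419, 1.038], [0.77, 0.538, -0.344, -0.449], [-0.003, 0.543, 0.84, 1.152], [0.0, 0.0, 0.0, 1.0]]
top 539.2831379921244 284.64017096428523 202.0787881844847 [-0.1551228  0.         0.         0.         0.       ] [[-0.024, 0.983, -0.185, 0.221], [-0.999, -0.029, -0.021, -0.016], [-0.025, 0.184, 0.983, 1.525], [0.0, 0.0, 0.0, 1.0]]
{'clock': 0.1, 'joints': array([-7.86096830e+01,  1.96348553e+01,  8.73709059e+01,  1.48691143e-03,
        7.30747279e+01, -8.36490074e+00]), 'dq': array([-0.0040506 , -0.07078284, -0.19538733,  0.02139921, -0.15029899,
       -0.04138272]), 'tau': array([ 1.65080852e-03, -4.32002807e+01, -2.44695336e+01,  7.18797161e-02,
        5.26485499e-02, -5.64901188e-05]), 'ee_pos': array([ 0.1774113 , -0.49373832,  0.2260978 ]), 'tool_rot': array([[ 9.41147827e-01,  3.37995124e-01, -2.53097850e-04],
       [ 3.37995141e-01, -9.41146840e-01,  1.38203497e-03],
       [ 2.28918839e-04, -1.38624505e-03, -9.99999013e-01]]), 'contact_force': array([-0.56477229, -0.23407135,  0.22859905]), 'torque': array([ 0.02913327, -0.00656631, -0.02547571]), 'grasp_force': 0.0, 'opening': 0.09164203583560765}
```

View pics/scene0.png

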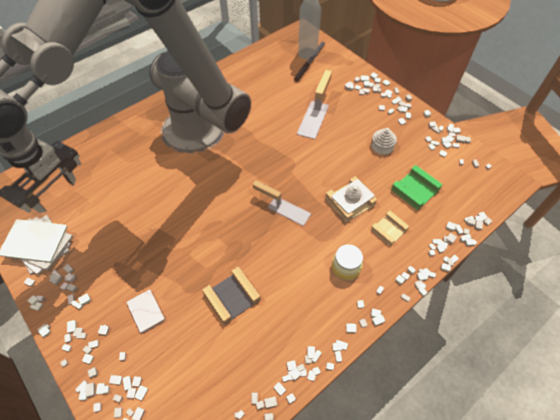

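View pics/top0.png

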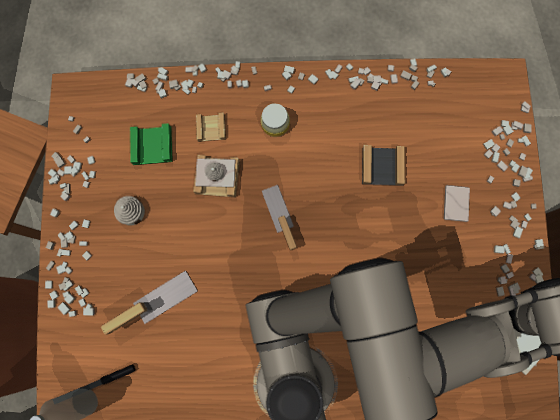

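Candidates in the top view:
- **Spatulas:** the small one at (280,215) and the big one at (150,302). The job needs the small one.
- **Stands:** plywood with the model at (217,176), small plywood at (210,126), green at (150,145), and dark steel at (384,165). The bench stand is (217,176) and the drying stand is (384,165).

```bash
cat > h.py <<'E'
import numpy as np,cv2
from plant import bot,viewer
def grab(n):
    s=bot.state();c=viewer.capture(n)
    if n=="wrist":
        T=np.eye(4);T[:3,:3]=s["tool_rot"];T[:3,3]=s["ee_pos"];c["world_from_camera"]=T@np.array(c["T_tool_cam"])
    return c
def KD(c): return np.array([[c["fx"],0,c["cx"]],[0,c["fy"],c["cy"]],[0,0,1]]),np.array(c["dist_coeffs"])
def ray(c,px):
    K,D=KD(c);p=cv2.undistortPoints(np.array(px,float).reshape(-1,1,2),K,D)[:,0]
    M=np.array(c["world_from_camera"]);d=np.c_[p[:,0],-p[:,1],-np.ones(len(p))]@M[:3,:3].T
    return M[:3,3],d
def plane(c,px,z):
    o,d=ray(c,px);return (o+d*((z-o[2])/d[:,2])[:,None])[:,:2]
def proj(c,P):
    K,D=KD(c);M=np.linalg.inv(np.array(c["world_from_camera"]));P=np.array(P,float).reshape(-1,3)@M[:3,:3].T+M[:3,3]
    return cv2.projectPoints(P*[1,-1,-1],np.zeros(3),np.zeros(3),K,D)[0][:,0]
def crop(c,x,y,w,h,k,f):
    im=cv2.cvtColor(c["image"],cv2.COLOR_RGB2BGR)[y:y+h,x:x+w];cv2.imwrite(f,cv2.resize(im,None,fx=k,fy=k,interpolation=cv2.INTER_CUBIC))
E
python3 - <<'E'
import pickle;from h import *
d=pickle.load(open("cap0.pkl","rb"));t=d["top"];s=d["scene"]
A=cv2.cvtColor(t["image"],cv2.COLOR_RGB2BGR)
a=cv2.resize(A[140:255,180:310],(520,460),interpolation=cv2.INTER_CUBIC);b=cv2.resize(A[135:195,350:417],(268,240),interpolation=cv2.INTER_CUBIC)
o=np.zeros((460,790,3),np.uint8);o[:,:520]=a;o[:240,521:789]=b;cv2.imwrite("pics/c1.png",o)
print(plane(t,[[271,188],[288,231],[188,278]],.0)); 
print(plane(t,[[217,176],[384,165],[210,126]],.03),plane(s,[[231,296],[352,200]],.03))
E
```

```text
[[0.54999317 0.05380171]
 [0.42331317 0.00782192]
 [0.29621879 0.29500222]]
[[ 0.58338162  0.20655299]
 [ 0.601364   -0.272159  ]
 [ 0.73456916  0.22758241]] [[ 0.61672756 -0.27627074]
 [ 0.60395542  0.20255916]]
```

View pics/c1.png

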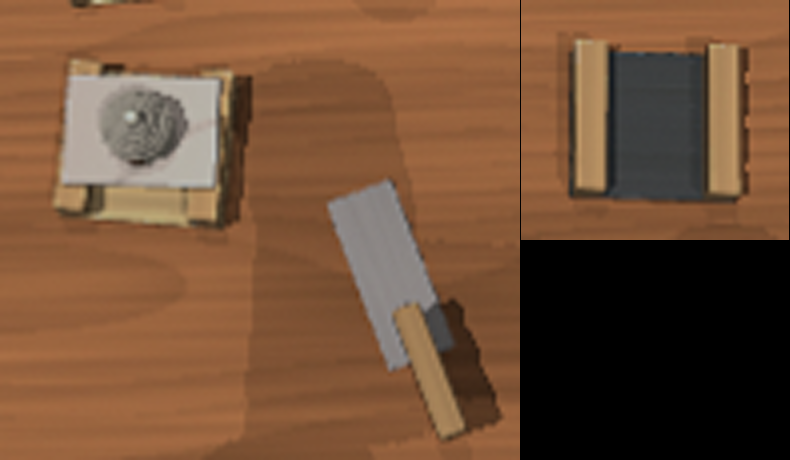

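The close crop confirms the choices. The house slab lies on the larger plywood stand. The small spatula's blade points away from the robot, with its tip at crop (359,192). The dark stand is empty.

Run:
```python
import pickle;from h import *
d=pickle.load(open("cap0.pkl","rb"));t=d["top"]
f=lambda L,x=180,y=140:[[ (a-1.5)/4+x,(b-1.5)/4+y] for a,b in L]
bl=plane(t,f([(327,205),(391,180),(389,370)]),.003);hd=plane(t,f([(393,310),(418,303),(440,440),(465,428)]),.066)
print(bl,hd)
tip=(bl[0]+bl[1])/2; u=bl[0]-bl[2];L=np.linalg.norm(u);u/=L
hf=(hd[0]+hd[1])/2;hb=(hd[2]+hd[3])/2;v=hf-hb;print("len",L,np.linalg.norm(v),"yaw",np.degrees(np.arctan2(u[1],u[0])),np.degrees(np.arctan2(v[1],v[0])))
print("grip est", tip-.12*u, hb+.075*v/np.linalg.norm(v), tip)
sl=plane(t,f([(66,75),(221,80),(60,184),(216,190)]),.039);print("slab",sl,sl.mean(0))
b=plane(t,f([(575,40),(741,44),(576,192),(739,196)],350-521/4,135),.032);print("dry",b,b.mean(0))
s=bot.state();print(s["ee_pos"],np.degrees(np.arctan2(s["tool_rot"][1,0],s["tool_rot"][0,0])))
w=grab("wrist");print(np.round(w["T_tool_cam"],3),w["fx"],w["dist_coeffs"])
```

```text
[[0.54169868 0.08163852]
 [0.55876615 0.03502881]
 [0.42056711 0.03949143]] [[ 0.45361997  0.03352484]
 [ 0.45798667  0.01628612]
 [ 0.36353573  0.00366134]
 [ 0.37123238 -0.01349676]]
len 0.12825457265154006 0.09331338628846926 yaw 19.18507303864996 18.638886528599837
grip est [0.43689698 0.01889919] [0.43845044 0.01905247] [0.55023242 0.05833366]
slab [[0.63527255 0.26581772]
 [0.62767898 0.15378344]
 [0.55515988 0.26942538]
 [0.5473224  0.15780932]] [0.59135845 0.21170896]
dry [[ 0.66297032 -0.21528199]
 [ 0.65689377 -0.33539278]
 [ 0.55097114 -0.20989431]
 [ 0.5448059  -0.32605967]] [ 0.60391028 -0.27165719]
[ 0.1774113  -0.49373832  0.2260978 ] 19.754774746370632
[[ 0.001  0.966  0.259  0.07 ]
 [ 1.    -0.001 -0.    -0.   ]
 [ 0.     0.259 -0.966 -0.158]
 [ 0.     0.     0.     1.   ]] 348.8325313802162 [-0.03729129  0.          0.          0.          0.        ]
```

Emit:
send_rows:
  deltas:
    - {"dp": [16.3, 32, 0], "jaw": 60}
    - {"dp": [16.3, 32, 0], "jaw": 60}
    - {"dp": [16.3, 32, 0], "jaw": 60}
    - {"dp": [16.3, 32, 0], "jaw": 60}
    - {"dp": [16.3, 32, 0], "jaw": 60}
    - {"dp": [16.3, 32, 0], "jaw": 60}
    - {"dp": [16.3, 32, 0], "jaw": 60}
    - {"dp": [16.3, 32, 0], "jaw": 60}
    - {"dp": [16.3, 32, 0], "jaw": 60}
    - {"dp": [16.3, 32, 0], "jaw": 60}
    - {"dp": [16.3, 32, 0], "jaw": 60}
    - {"dp": [16.3, 32, 0], "jaw": 60}
    - {"dp": [16.3, 32, 0], "jaw": 60}
    - {"dp": [16.3, 32, 0], "jaw": 60}
    - {"dp": [16.3, 32, 0], "jaw": 60}
    - {"dp": [16, 33, 0], "jaw": 60}
    - {"dp": [0, 0, 0], "jaw": 60}
    - {"dp": [0, 0, 0], "jaw": 60}
    - {"dp": [0, 0, 0], "jaw": 60}

```text
schema error: expected keys delta_rot, dp, jaw
```

Run:
```python
from h import *;import pickle
w=grab("wrist");t=grab("top");s=grab("scene");pickle.dump((w,t,s),open("cap1.pkl","wb"))
S=bot.state();print(S["ee_pos"],S["joints"],S["clock"])
crop(w,0,0,560,420,1.4,"pics/w1.png")
```

```text
[ 0.17744712 -0.49398477  0.22650712] [-7.86095607e+01  1.96097790e+01  8.73410266e+01 -1.27340569e-03
  7.30741063e+01 -8.36579027e+00] 0.3
```

View pics/w1.png

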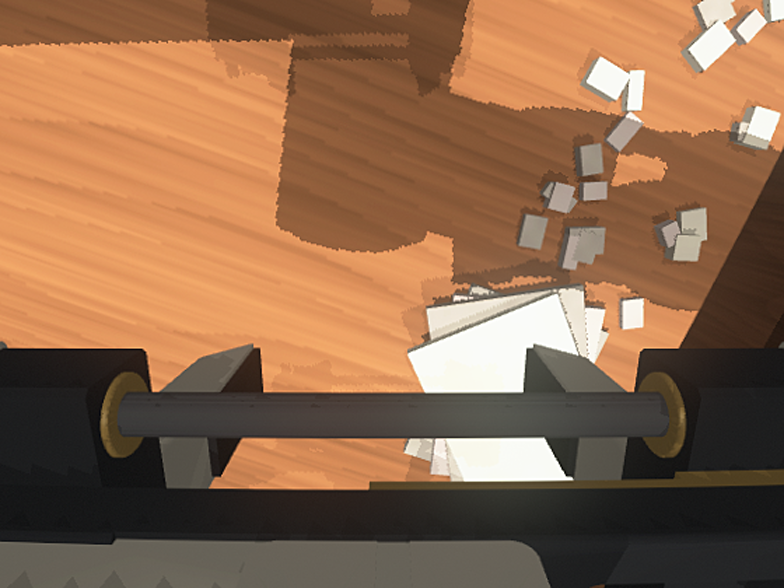

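The picture shows the wrist view ahead of the fingers (fingers at rows 350–480). The call was refused because every row needs all three keys, so I'm resending it.

Emit:
send_rows:
  deltas:
    - {"delta_rot": [0, 0, 0], "dp": [16.3, 32, 0], "jaw": 60}
    - {"delta_rot": [0, 0, 0], "dp": [16.3, 32, 0], "jaw": 60}
    - {"delta_rot": [0, 0, 0], "dp": [16.3, 32, 0], "jaw": 60}
    - {"delta_rot": [0, 0, 0], "dp": [16.3, 32, 0], "jaw": 60}
    - {"delta_rot": [0, 0, 0], "dp": [16.3, 32, 0], "jaw": 60}
    - {"delta_rot": [0, 0, 0], "dp": [16.3, 32, 0], "jaw": 60}
    - {"delta_rot": [0, 0, 0], "dp": [16.3, 32, 0], "jaw": 60}
    - {"delta_rot": [0, 0, 0], "dp": [16.3, 32, 0], "jaw": 60}
    - {"delta_rot": [0, 0, 0], "dp": [16.3, 32, 0], "jaw": 60}
    - {"delta_rot": [0, 0, 0], "dp": [16.3, 32, 0], "jaw": 60}
    - {"delta_rot": [0, 0, 0], "dp": [16.3, 32, 0], "jaw": 60}
    - {"delta_rot": [0, 0, 0], "dp": [16.3, 32, 0], "jaw": 60}
    - {"delta_rot": [0, 0, 0], "dp": [16.3, 32, 0], "jaw": 60}
    - {"delta_rot": [0, 0, 0], "dp": [16.3, 32, 0], "jaw": 60}
    - {"delta_rot": [0, 0, 0], "dp": [16.3, 32, 0], "jaw": 60}
    - {"delta_rot": [0, 0, 0], "dp": [16, 33, 0], "jaw": 60}
    - {"delta_rot": [0, 0, 0], "dp": [0, 0, 0], "jaw": 60}
    - {"delta_rot": [0, 0, 0], "dp": [0, 0, 0], "jaw": 60}
    - {"delta_rot": [0, 0, 0], "dp": [0, 0, 0], "jaw": 60}

```text
clock: 1.88
ee_pos: [0.4377, 0.0188, 0.2265]
tool_rot: [[0.941, 0.339, -0.001], [0.339, -0.941, -0.0], [-0.001, 0.0, -1.0]]
contact_force: [0.3, -0.4, 0.5]
opening: 0.0599
grasp_force: 0.0
```

Run:
```python
from h import *;import pickle
w=grab("wrist");t=grab("top");s=grab("scene");pickle.dump((w,t,s),open("cap1.pkl","wb"))
S=bot.state();print(S["ee_pos"],S["joints"],S["clock"])
crop(w,0,0,560,420,1.4,"pics/w2.png")
```

```text
[0.43766233 0.01785613 0.2267789 ] [-7.69682461e+00  1.04409939e+01  9.99517374e+01 -1.69245787e-02
  6.96096436e+01  6.26612674e+01] 2.0333
```

View pics/w2.png

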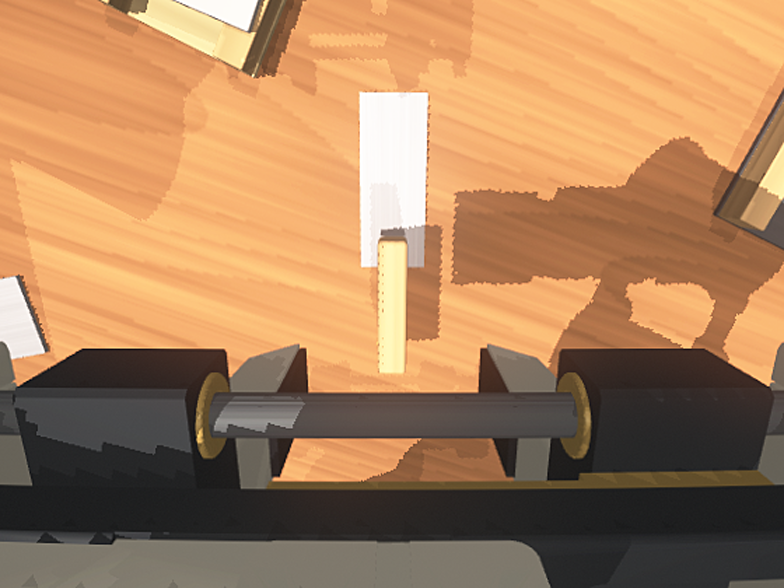

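The spatula is fully visible: blade corners at (360,92), (428,92) and (361,267), and the handle from (393,240) to (393,373). It is nearly aligned with the tool.

Run:
```python
from h import *;import pickle
w,t,s=pickle.load(open("cap1.pkl","rb"))
hsv=cv2.cvtColor(w["image"],cv2.COLOR_RGB2HSV)
m=((hsv[...,1]<40)&(hsv[...,2]>170)).astype(np.uint8);m[:, :240]=0;m[:,320:]=0;m[:50]=0;m[195:]=0
p=np.argwhere(m)[:,::-1]
print("bbox",p.min(0),p.max(0))
g=lambda L:[[a/1.4,b/1.4] for a,b in L]
b=plane(w,g([(359.5,92),(428.5,92),(426.5,267),(361,267)]),.003)
h=plane(w,g([(378,241),(407,241),(379,373),(406,373)]),.066)
u=(b[0]+b[1]-b[2]-b[3])/2;v=(h[0]+h[1]-h[2]-h[3])/2
tip=(b[0]+b[1])/2
for n,x in(("bl",u),("hd",v)):print(n,np.linalg.norm(x),np.degrees(np.arctan2(x[1],x[0])))
u/=np.linalg.norm(u);v/=np.linalg.norm(v)
print("widths",np.linalg.norm(b[0]-b[1]),np.linalg.norm(h[0]-h[1]))
print("grip",tip-.12*u,(b[2]+b[3])/2+.01*u,(h[2]+h[3])/2+.075*v,"tip",tip, "hdaxis",(h.mean(0)))
```

```text
bbox [257  66] [305 190]
bl 0.13039788717305695 19.829904021979697
hd 0.09345004563423655 19.874682197435927
widths 0.05043326106789942 0.018998029364630412
grip [0.44054945 0.01905666] [0.44017516 0.01892169] [0.44139747 0.02042069] tip [0.55343391 0.05976414] hdaxis [0.41480659 0.01080822]
```

Emit:
send_rows:
  deltas:
    - {"delta_rot": [0, 0, 0], "dp": [3, 1, -20], "jaw": 60}
    - {"delta_rot": [0, 0, 0], "dp": [0, 0, -30], "jaw": 60}
    - {"delta_rot": [0, 0, 0], "dp": [0, 0, -30], "jaw": 60}
    - {"delta_rot": [0, 0, 0], "dp": [0, 0, -30], "jaw": 60}
    - {"delta_rot": [0, 0, 0], "dp": [0, 0, -30], "jaw": 60}
    - {"delta_rot": [0, 0, 0], "dp": [0, 0, -25], "jaw": 60}
    - {"delta_rot": [0, 0, 0], "dp": [0, 0, -18], "jaw": 60}
    - {"delta_rot": [0, 0, 0], "dp": [0, 0, -10.5], "jaw": 60}
    - {"delta_rot": [0, 0, 0], "dp": [0, 0, 0], "jaw": 60}
    - {"delta_rot": [0, 0, 0], "dp": [0, 0, 0], "jaw": 10}
    - {"delta_rot": [0, 0, 0], "dp": [0, 0, 0], "jaw": 10}
    - {"delta_rot": [0, 0, 0], "dp": [0, 0, 0], "jaw": 10}
    - {"delta_rot": [0, 0, 0], "dp": [0, 0, 0], "jaw": 10}
    - {"delta_rot": [0, 0, 0], "dp": [0, 0, 0], "jaw": 10}
    - {"delta_rot": [0, 0, 0], "dp": [0, 0, 0], "jaw": 10}
    - {"delta_rot": [0, 0, 0], "dp": [0, 0, 0], "jaw": 10}
  squeeze: 55

```text
clock: 3.37
ee_pos: [0.4411, 0.0199, 0.0335]
tool_rot: [[0.941, 0.338, 0.001], [0.338, -0.941, -0.0], [0.0, 0.0, -1.0]]
contact_force: [-0.3, -0.6, 3.8]
opening: 0.0198
grasp_force: 55.0
```

Emit:
send_rows:
  deltas:
    - {"delta_rot": [0, 0, 0], "dp": [0, 0, 10], "jaw": 10}
    - {"delta_rot": [0, 0, 0], "dp": [0, 0, 20], "jaw": 10}
    - {"delta_rot": [0, 0, 0], "dp": [0, 0, 25], "jaw": 10}
    - {"delta_rot": [0, 0, 0], "dp": [0, 0, 25], "jaw": 10}
    - {"delta_rot": [0, 0, -0.02], "dp": [-3, 12, 20], "jaw": 10}
    - {"delta_rot": [0, 0, -0.04], "dp": [-7, 20, 0], "jaw": 10}
    - {"delta_rot": [0, 0, -0.04], "dp": [-7, 20, 0], "jaw": 10}
    - {"delta_rot": [0, 0, -0.04], "dp": [-7, 20, 0], "jaw": 10}
    - {"delta_rot": [0, 0, -0.04], "dp": [-7, 20, 0], "jaw": 10}
    - {"delta_rot": [0, 0, -0.04], "dp": [-7, 20, 0], "jaw": 10}
    - {"delta_rot": [0, 0, -0.04], "dp": [-7, 20, 0], "jaw": 10}
    - {"delta_rot": [0, 0, -0.04], "dp": [-7, 20, 0], "jaw": 10}
    - {"delta_rot": [0, 0, -0.04], "dp": [-7, 20, 0], "jaw": 10}
    - {"delta_rot": [0, 0, -0.04], "dp": [-7, 20, 0], "jaw": 10}
    - {"delta_rot": [0, 0, -0.02], "dp": [-4, 12, 0], "jaw": 10}
    - {"delta_rot": [0, 0, 0], "dp": [0, 0, 0], "jaw": 10}
    - {"delta_rot": [0, 0, 0], "dp": [0, 0, 0], "jaw": 10}
    - {"delta_rot": [0, 0, 0], "dp": [0, 0, 0], "jaw": 10}

```text
clock: 4.87
ee_pos: [0.3709, 0.2234, 0.1331]
tool_rot: [[0.999, -0.054, -0.0], [-0.054, -0.999, -0.001], [-0.0, 0.001, -1.0]]
contact_force: [-0.2, -0.4, -2.0]
opening: 0.0197
grasp_force: 55.0
```

Run:
```python
from h import *;import pickle
w=grab("wrist");t=grab("top");s=grab("scene");pickle.dump((w,t,s),open("cap2.pkl","wb"))
S=bot.state();print(S["ee_pos"],S["tool_rot"],S["joints"],S["clock"],S["contact_force"])
crop(w,0,0,560,420,1.4,"pics/w3.png")
```

```text
[0.37121018 0.22320543 0.13319184] [[ 9.98427306e-01 -5.60614326e-02 -1.72942526e-04]
 [-5.60614806e-02 -9.98427277e-01 -2.86616831e-04]
 [-1.56602385e-04  2.95861485e-04 -9.99999944e-01]] [ 2.08677945e+01  1.64493134e+01  1.08810921e+02 -1.44670033e-02
  5.47548751e+01  1.14089915e+02] 5.0167 [-0.56572844  0.02333986 -0.76111744]
```

View pics/w3.png

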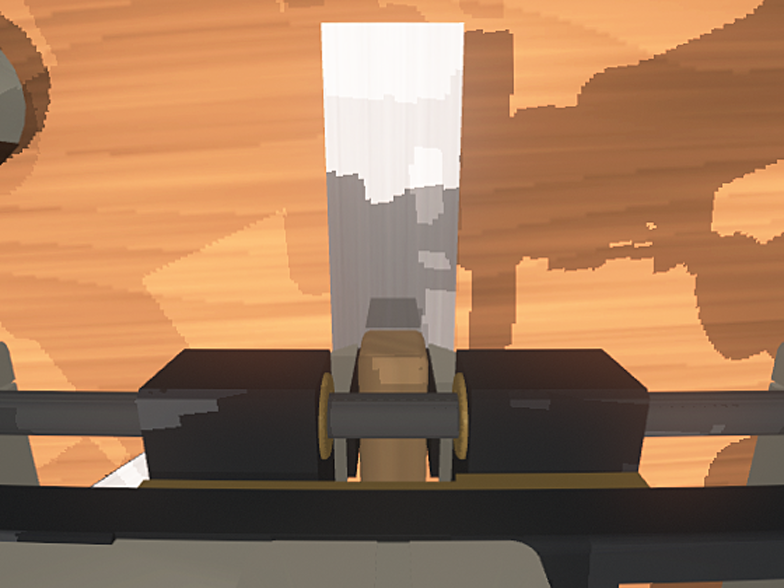

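The blade is held straight (tip edge at (321,22)–(464,22)), but the stand is out of view. I'm going up and forward for a measuring look.

Emit:
send_rows:
  deltas:
    - {"delta_rot": [0, 0, 0], "dp": [0, 0, 15], "jaw": 10}
    - {"delta_rot": [0, 0, 0], "dp": [10, -1, 25], "jaw": 10}
    - {"delta_rot": [0, 0, 0], "dp": [25, -2, 25], "jaw": 10}
    - {"delta_rot": [0, 0, 0], "dp": [25, -2, 25], "jaw": 10}
    - {"delta_rot": [0, 0, 0], "dp": [25, -2, 0], "jaw": 10}
    - {"delta_rot": [0, 0, 0], "dp": [15, -1, 0], "jaw": 10}
    - {"delta_rot": [0, 0, 0], "dp": [0, 0, 0], "jaw": 10}
    - {"delta_rot": [0, 0, 0], "dp": [0, 0, 0], "jaw": 10}
    - {"delta_rot": [0, 0, 0], "dp": [0, 0, 0], "jaw": 10}

```text
clock: 5.77
ee_pos: [0.47, 0.2155, 0.2227]
tool_rot: [[0.998, -0.056, -0.002], [-0.056, -0.998, -0.0], [-0.002, 0.001, -1.0]]
contact_force: [0.0, -0.1, -1.1]
opening: 0.0196
grasp_force: 55.0
```

Run:
```python
from h import *;import pickle
w2=pickle.load(open("cap2.pkl","rb"))[0]
w=grab("wrist");t=grab("top");s=grab("scene");pickle.dump((w,t,s),open("cap3.pkl","wb"))
S=bot.state();print(S["ee_pos"],S["clock"])
g=np.array([(321,22),(464,22),(333,345),(455,345)])/1.4
b=plane(w2,g,.103);print(b,(b[0]+b[1])/2,np.linalg.norm(b[0]-b[1]),np.linalg.norm(b[2]-b[3]))
crop(w,0,0,560,260,1.42,"pics/w4.png")
```

```text
[0.47007577 0.21590999 0.22318731] 5.9167
[[0.49105707 0.24221984]
 [0.4883912  0.19222832]
 [0.3711904  0.2479705 ]
 [0.36851742 0.19804926]] [0.48972414 0.21722408] 0.05006255404537056 0.04999275352859255
```

View pics/w4.png

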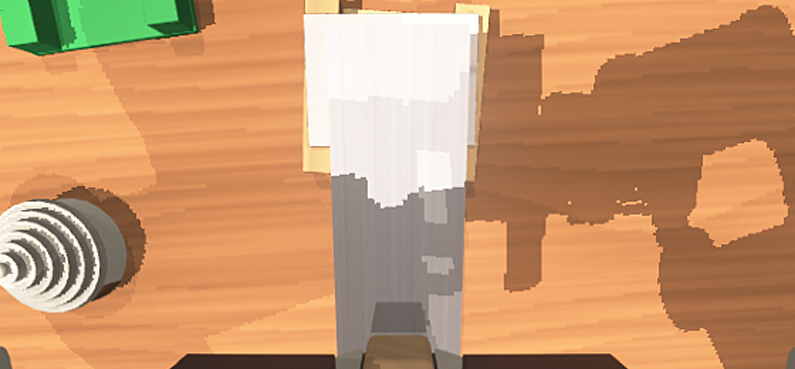

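The blade is level and square, with its tip where expected. The slab's left edge runs (303,14)–(308,147) and its right edge (478,18)–(470,148). The right batten's outer edge runs (490,5)–(476,178), and the near batten ends are at rows 172–178. Next I'll fit these edges numerically.

Run:
```python
from h import *;import pickle
w,t,s=pickle.load(open("cap3.pkl","rb"))
hsv=cv2.cvtColor(w["image"],cv2.COLOR_RGB2HSV)
for y in(60,90,115): 
    for x0 in (208,326): print(y,x0,[tuple(int(v) for v in hsv[y,x]) for x in range(x0,x0+18,1)])
for x in (220,225,334): print(x,[tuple(int(v) for v in hsv[y,x]) for y in range(100,130,2)])
g=lambda L:np.array(L)/1.42
print("slabL",plane(w,g([(303.5,16),(308,147)]),.039),"slabR",plane(w,g([(478,18),(470,148)]),.039))
print("batR top",plane(w,g([(490,5),(477,178)]),.032),"batL",plane(w,g([(304,172),(330,172)]),.032))
t0=pickle.load(open("cap0.pkl","rb"))["top"]
f=lambda L,x=180,y=140:[[ (a-1.5)/4+x,(b-1.5)/4+y] for a,b in L]
print("top: batten near corners",plane(t0,f([(54,208),(85,213),(187,221),(221,226),(72,59),(234,71)]),.032))
```

```text
60 208 [(12, 145, 222), (12, 144, 222), (12, 144, 222), (12, 144, 222), (12, 146, 222), (12, 140, 217), (18, 115, 247), (21, 83, 248), (15, 18, 250), (15, 8, 252), (16, 13, 252), (16, 13, 252), (16, 13, 252), (16, 13, 252), (16, 13, 252), (16, 13, 252), (16, 13, 252), (18, 12, 252)]
60 326 [(10, 13, 238), (8, 12, 239), (7, 10, 241), (8, 12, 239), (13, 28, 224), (12, 40, 213), (11, 38, 216), (12, 37, 216), (11, 34, 220), (12, 51, 194), (15, 106, 195), (15, 115, 209), (15, 111, 209), (16, 111, 202), (13, 125, 181), (12, 135, 172), (11, 132, 174), (11, 131, 173)]
90 208 [(13, 140, 232), (13, 140, 231), (13, 140, 231), (13, 141, 230), (12, 145, 228), (16, 122, 238), (21, 99, 251), (21, 101, 249), (20, 118, 247), (165, 2, 252), (15, 6, 252), (18, 12, 252), (18, 13, 252), (18, 13, 252), (18, 12, 252), (18, 12, 252), (18, 13, 252), (18, 12, 252)]
90 326 [(6, 11, 237), (11, 12, 241), (9, 11, 240), (16, 21, 228), (13, 39, 209), (12, 36, 212), (11, 32, 212), (11, 30, 215), (13, 43, 196), (15, 101, 186), (15, 115, 221), (14, 117, 194), (10, 125, 139), (11, 128, 157), (11, 130, 169), (11, 131, 1
[... 1049 characters left out ...]
4), (12, 141, 204), (12, 141, 208), (12, 141, 190)]
334 [(13, 60, 208), (14, 95, 186), (15, 109, 195), (15, 111, 211), (15, 110, 209), (15, 108, 207), (16, 109, 208), (15, 111, 197), (15, 110, 193), (15, 109, 187), (15, 107, 178), (15, 113, 201), (14, 114, 159), (12, 122, 163), (11, 133, 163)]
slabL [[0.635695   0.26572517]
 [0.55678125 0.27047736]] slabR [[0.62853746 0.15681392]
 [0.55025696 0.16352113]]
batR top [[0.63759224 0.14790224]
 [0.53046983 0.15812561]] batL [[0.54094538 0.27602295]
 [0.53991906 0.25826783]]
top: batten near corners [[0.53934244 0.2749701 ]
 [0.53501737 0.25257808]
 [0.52700287 0.17945129]
 [0.52266333 0.15523728]
 [0.64905567 0.26287875]
 [0.6359739  0.14516527]]
```

Emit:
send_rows:
  deltas:
    - {"delta_rot": [0, 0, -0.007], "dp": [-14, 2.5, 0], "jaw": 10}
    - {"delta_rot": [0, 0, -0.007], "dp": [-20, 3.5, 0], "jaw": 10}
    - {"delta_rot": [0, 0, -0.007], "dp": [-20, 3.5, 0], "jaw": 10}
    - {"delta_rot": [0, 0, 0], "dp": [-20, 3, 0], "jaw": 10}
    - {"delta_rot": [0, 0, 0], "dp": [-14, 2, -10], "jaw": 10}
    - {"delta_rot": [0, 0, 0], "dp": [0, 0, -25], "jaw": 10}
    - {"delta_rot": [0, 0, 0], "dp": [0, 0, -30], "jaw": 10}
    - {"delta_rot": [0, 0, 0], "dp": [0, 0, -30], "jaw": 10}
    - {"delta_rot": [0, 0, 0], "dp": [0, 0, -30], "jaw": 10}
    - {"delta_rot": [0, 0, 0], "dp": [0, 0, -25], "jaw": 10}
    - {"delta_rot": [0, 0, 0], "dp": [0, 0, -15], "jaw": 10}
    - {"delta_rot": [0, 0, 0], "dp": [0, 0, -10.5], "jaw": 10}
    - {"delta_rot": [0, 0, 0], "dp": [0, 0, 0], "jaw": 10}
    - {"delta_rot": [0, 0, 0], "dp": [0, 0, 0], "jaw": 10}
    - {"delta_rot": [0, 0, 0], "dp": [0, 0, 0], "jaw": 10}

```text
clock: 7.17
ee_pos: [0.3833, 0.2307, 0.0486]
tool_rot: [[0.997, -0.076, 0.001], [-0.076, -0.997, 0.0], [0.001, -0.001, -1.0]]
contact_force: [-0.0, -0.6, -2.2]
opening: 0.0197
grasp_force: 55.0
```

Run:
```python
from h import *;import pickle
w=grab("wrist");t=grab("top");s=grab("scene");pickle.dump((w,t,s),open("cap4.pkl","wb"))
S=bot.state();print(S["ee_pos"],S["tool_rot"],S["clock"])
a=cv2.cvtColor(w["image"],cv2.COLOR_RGB2BGR)[0:250,60:500];b=cv2.cvtColor(s["image"],cv2.COLOR_RGB2BGR)[140:250,270:410]
b=cv2.resize(b,None,fx=2.5,fy=2.5);c=cv2.cvtColor(t["image"],cv2.COLOR_RGB2BGR)[140:230,180:310];c=cv2.resize(c,(440,305))
o=np.zeros((560,800,3),np.uint8);o[:250,:440]=a;o[:275,445:795]=b;o[252:557,:440]=c;cv2.imwrite("pics/c5.png",o)
```

```text
[0.38350166 0.23065791 0.04868486] [[ 9.97110584e-01 -7.59409319e-02  1.85983593e-03]
 [-7.59421903e-02 -9.97112032e-01  6.15512311e-04]
 [ 1.80772220e-03 -7.54973853e-04 -9.99998081e-01]] 7.3167
```

View pics/c5.png

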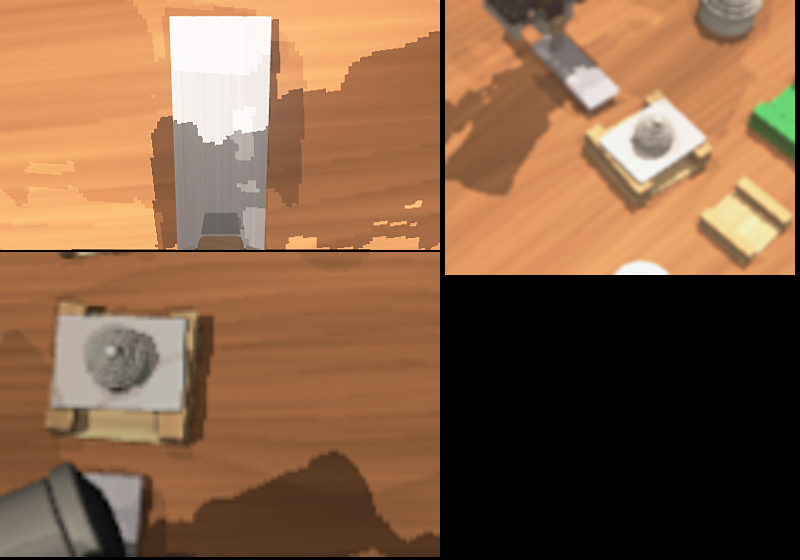

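The blade is in front of the channel and lined up with it: top inset blade end (110,475), channel mouth (125,425). Sliding in.

Emit:
send_rows:
  deltas:
    - {"delta_rot": [0, 0, 0], "dp": [8, -0.6, 0], "jaw": 10}
    - {"delta_rot": [0, 0, 0], "dp": [10, -0.8, 0], "jaw": 10}
    - {"delta_rot": [0, 0, 0], "dp": [10, -0.8, 0], "jaw": 10}
    - {"delta_rot": [0, 0, 0], "dp": [10, -0.8, 0], "jaw": 10}
    - {"delta_rot": [0, 0, 0], "dp": [10, -0.8, 0], "jaw": 10}
    - {"delta_rot": [0, 0, 0], "dp": [0, 0, 0], "jaw": 10}

```text
clock: 7.82
ee_pos: [0.4339, 0.2265, 0.0479]
tool_rot: [[0.997, -0.077, 0.003], [-0.077, -0.997, 0.001], [0.002, -0.001, -1.0]]
contact_force: [1.1, 0.3, -1.0]
opening: 0.0197
grasp_force: 55.0
```

Emit:
send_rows:
  deltas:
    - {"delta_rot": [0, 0, 0], "dp": [10, -0.8, 0], "jaw": 10}
    - {"delta_rot": [0, 0, 0], "dp": [12, -0.9, 0], "jaw": 10}
    - {"delta_rot": [0, 0, 0], "dp": [12, -0.9, 0], "jaw": 10}
    - {"delta_rot": [0, 0, 0], "dp": [12, -0.9, 0], "jaw": 10}
    - {"delta_rot": [0, 0, 0], "dp": [12, -0.9, 0], "jaw": 10}
    - {"delta_rot": [0, 0, 0], "dp": [12, -0.9, 0], "jaw": 10}
    - {"delta_rot": [0, 0, 0], "dp": [9, -0.8, 0], "jaw": 10}
    - {"delta_rot": [0, 0, 0], "dp": [6, -0.5, 0], "jaw": 10}
    - {"delta_rot": [0, 0, 0], "dp": [0, 0, 0], "jaw": 10}
    - {"delta_rot": [0, 0, 0], "dp": [0, 0, 0], "jaw": 10}

```text
clock: 8.65
ee_pos: [0.5156, 0.2199, 0.0474]
tool_rot: [[0.997, -0.076, -0.001], [-0.076, -0.997, -0.0], [-0.001, 0.0, -1.0]]
contact_force: [0.4, 0.2, -1.7]
opening: 0.0194
grasp_force: 55.0
```

Run:
```python
from h import *;import pickle
w=grab("wrist");t=grab("top");s=grab("scene");pickle.dump((w,t,s),open("cap5.pkl","wb"))
S=bot.state();print(S["ee_pos"],S["tool_rot"],S["clock"])
crop(w,60,0,420,300,1.9,"pics/w6.png")
```

```text
[0.51525291 0.22003208 0.04766642] [[ 9.97116353e-01 -7.58831585e-02 -8.51761178e-04]
 [-7.58833970e-02 -9.97116667e-01 -2.51196759e-04]
 [-8.30243663e-04  3.15106928e-04 -9.99999606e-01]] 8.8
```

View pics/w6.png

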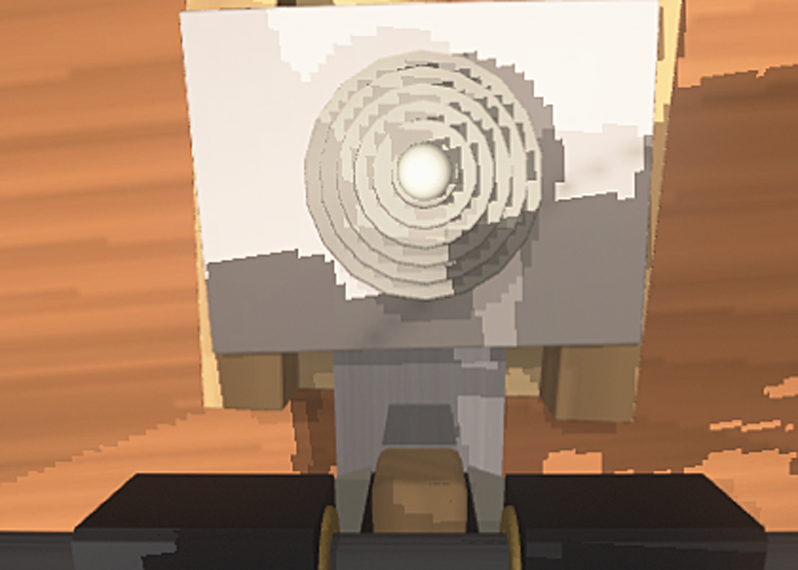

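The blade is under the slab with no contact. Slab corners are at (180,13), (660,0), (218,353) and (641,345), and the blade is between the battens at (335–505,350). From the same picture I'll compute the slab's pose in the tool frame.

```bash
cat > slab.py <<'E'
from h import *
def rect(P):
    # order FL,FR,NL,NR ; returns centre,yaw
    P=np.array(P);u=(P[0]+P[1]-P[2]-P[3])/2;v=(P[0]-P[1]+P[2]-P[3])/2
    return P.mean(0),np.degrees(np.arctan2(u[1],u[0])),np.degrees(np.arctan2(-v[0],v[1])),np.linalg.norm(u),np.linalg.norm(v)
def intool(p,ee,R):
    x=R[:2,0];d=np.array(p)-ee[:2];return d@x*1e3,d@np.array([-x[1],x[0]])*1e3
E
python3 - <<'E'
from slab import *;import pickle
w,t,s=pickle.load(open("cap5.pkl","rb"));S=bot.state()
c=np.array([(180,13),(660,0),(218,353),(641,345)])/1.9+[60,0]
r=rect(plane(w,c,.039));print(r,intool(r[0],S["ee_pos"],S["tool_rot"]),"toolyaw",np.degrees(np.arctan2(S["tool_rot"][1,0],S["tool_rot"][0,0])))
# batten near ends on top z .032: left outer/right outer
b=plane(w,np.array([(204,408),(285,409),(560,420),(635,421)])/1.9+[60,0],.032);print("bat near",b)
# drying stand from top cap0 vs latest scene
for nm,cc in(("top",pickle.load(open("cap0.pkl","rb"))["top"]),("top5",t)):
    hsv=cv2.cvtColor(cc["image"],cv2.COLOR_RGB2HSV)[135:200,350:420]
    m=((hsv[...,0]>13)&(hsv[...,0]<30)&(hsv[...,1]>70)&(hsv[...,2]>120)).astype(np.uint8)
    for k in cv2.findContours(m,cv2.RETR_EXTERNAL,cv2.CHAIN_APPROX_NONE)[0]:
        if cv2.contourArea(k)>100: q=cv2.boxPoints(cv2.minAreaRect(k))+[350,135];P=plane(cc,q,.032);print(nm,P.round(4).tolist(),P.mean(0))
E
```

```text
(array([0.59421826, 0.2126272 ]), np.float64(-2.503395235570808), np.float64(-3.047348240298207), np.float64(0.07913051287986315), np.float64(0.10859809173621948)) (np.float64(79.29954214260262), np.float64(-1.3913720972079606)) toolyaw -4.351983383112237
bat near [[0.54179369 0.27667292]
 [0.5398496  0.25462203]
 [0.53110285 0.18013581]
 [0.52925453 0.15957025]]
top [[0.6563, -0.3131], [0.6558, -0.3335], [0.5466, -0.3258], [0.5472, -0.3058]] [ 0.60148683 -0.31954663]
top [[0.6619, -0.2149], [0.6612, -0.238], [0.5522, -0.2317], [0.5528, -0.2089]] [ 0.60702069 -0.22335856]
top5 [[0.6563, -0.3131], [0.6558, -0.3335], [0.5466, -0.3258], [0.5472, -0.3058]] [ 0.60148683 -0.31954663]
top5 [[0.6619, -0.2149], [0.6612, -0.238], [0.5522, -0.2317], [0.5528, -0.2089]] [ 0.60702069 -0.22335856]
```

Emit:
send_rows:
  deltas:
    - {"delta_rot": [0, 0, 0], "dp": [4, -0.3, 0], "jaw": 10}
    - {"delta_rot": [0, 0, 0], "dp": [0, 0, 5], "jaw": 10}
    - {"delta_rot": [0, 0, 0], "dp": [0, 0, 4], "jaw": 10}
    - {"delta_rot": [0, 0, 0], "dp": [0, 0, 2], "jaw": 10}
    - {"delta_rot": [0, 0, 0], "dp": [0, 0, 1], "jaw": 10}
    - {"delta_rot": [0, 0, 0], "dp": [0, 0, 1], "jaw": 10}
    - {"delta_rot": [0, 0, 0], "dp": [0, 0, 1], "jaw": 10}
    - {"delta_rot": [0, 0, 0], "dp": [0, 0, 1], "jaw": 10}
    - {"delta_rot": [0, 0, 0], "dp": [0, 0, 1], "jaw": 10}
    - {"delta_rot": [0, 0, 0], "dp": [0, 0, 1], "jaw": 10}
    - {"delta_rot": [0, 0, 0], "dp": [0, 0, 1], "jaw": 10}
    - {"delta_rot": [0, 0, 0], "dp": [0, 0, 2], "jaw": 10}
    - {"delta_rot": [0, 0, 0], "dp": [0, 0, 3], "jaw": 10}
    - {"delta_rot": [0, 0, 0], "dp": [0, 0, 4], "jaw": 10}
    - {"delta_rot": [0, 0, 0], "dp": [0, 0, 0], "jaw": 10}
    - {"delta_rot": [0, 0, 0], "dp": [0, 0, 0], "jaw": 10}
  squeeze: 60

```text
clock: 10.13
ee_pos: [0.5202, 0.2197, 0.0751]
tool_rot: [[0.997, -0.076, 0.001], [-0.076, -0.997, 0.0], [0.001, -0.0, -1.0]]
contact_force: [0.4, 0.7, -3.9]
opening: 0.0194
grasp_force: 60.0
```

Run:
```python
from slab import *;import pickle
w=grab("wrist");S=bot.state();pickle.dump(w,open("cap6.pkl","wb"))
print(S["ee_pos"],S["tool_rot"].round(4).tolist(),S["torque"],S["clock"])
hsv=cv2.cvtColor(w["image"],cv2.COLOR_RGB2HSV);m=((hsv[...,1]<45)&(hsv[...,2]>90)).astype(np.uint8);m[195:]=0
k=max(cv2.findContours(m,cv2.RETR_EXTERNAL,cv2.CHAIN_APPROX_NONE)[0],key=cv2.contourArea)
e=cv2.approxPolyDP(k,6,True)[:,0];print(e.tolist())
```

```text
[0.52003225 0.21967593 0.07489864] [[0.9971, -0.0762, 0.0002], [-0.0762, -0.9971, -0.0], [0.0002, 0.0, -1.0]] [0.04454064 0.23970676 0.03354425] 10.1833
[[167, 27], [183, 188], [325, 194], [326, 184], [386, 182], [393, 20], [229, 17], [229, 24]]
```

Emit:
send_rows:
  deltas:
    - {"delta_rot": [0, 0, 0], "dp": [0, 0, 4], "jaw": 10}
    - {"delta_rot": [0, 0, 0], "dp": [0, 0, 8], "jaw": 10}
    - {"delta_rot": [0, 0, 0], "dp": [0, 0, 12], "jaw": 10}
    - {"delta_rot": [0, 0, 0], "dp": [0, 0, 14], "jaw": 10}
    - {"delta_rot": [0, 0, 0], "dp": [0, 0, 14], "jaw": 10}
    - {"delta_rot": [0, 0, 0], "dp": [0, 0, 14], "jaw": 10}
    - {"delta_rot": [0, 0, 0], "dp": [0, 0, 10], "jaw": 10}
    - {"delta_rot": [0, 0, 0], "dp": [0, 0, 6], "jaw": 10}
    - {"delta_rot": [0, 0, 0], "dp": [0, 0, 3], "jaw": 10}
    - {"delta_rot": [0, 0, 0], "dp": [0, 0, 0], "jaw": 10}
    - {"delta_rot": [0, 0, 0], "dp": [0, 0, 0], "jaw": 10}

```text
clock: 11.1
ee_pos: [0.5197, 0.2196, 0.1592]
tool_rot: [[0.997, -0.076, -0.001], [-0.076, -0.997, -0.0], [-0.001, 0.0, -1.0]]
contact_force: [0.3, -0.1, -4.9]
opening: 0.0194
grasp_force: 60.0
```

Emit:
send_rows:
  deltas:
    - {"delta_rot": [0, 0, 0], "dp": [0, -4, 0], "jaw": 10}
    - {"delta_rot": [0, 0, 0], "dp": [1, -8, 0], "jaw": 10}
    - {"delta_rot": [0, 0, 0], "dp": [1, -12, 0], "jaw": 10}
    - {"delta_rot": [0, 0, 0], "dp": [1, -16, 0], "jaw": 10}
    - {"delta_rot": [0, 0, 0], "dp": [2, -20, 0], "jaw": 10}
    - {"delta_rot": [0, 0, 0], "dp": [2, -23, 0], "jaw": 10}
    - {"delta_rot": [0, 0, 0], "dp": [2, -23, 0], "jaw": 10}
    - {"delta_rot": [0, 0, 0], "dp": [2, -23, 0], "jaw": 10}
    - {"delta_rot": [0, 0, 0], "dp": [2, -23, 0], "jaw": 10}
    - {"delta_rot": [0, 0, 0], "dp": [2, -23, 0], "jaw": 10}
    - {"delta_rot": [0, 0, 0], "dp": [2, -23, 0], "jaw": 10}
    - {"delta_rot": [0, 0, 0], "dp": [2, -23, 0], "jaw": 10}
    - {"delta_rot": [0, 0, 0], "dp": [2, -23, 0], "jaw": 10}
    - {"delta_rot": [0, 0, 0], "dp": [2, -23, 0], "jaw": 10}
    - {"delta_rot": [0, 0, 0], "dp": [2, -23, 0], "jaw": 10}
    - {"delta_rot": [0, 0, 0], "dp": [2, -20, 0], "jaw": 10}
    - {"delta_rot": [0, 0, 0], "dp": [1, -16, 0], "jaw": 10}
    - {"delta_rot": [0, 0, 0], "dp": [1, -12, 0], "jaw": 10}
    - {"delta_rot": [0, 0, 0], "dp": [1, -8, 0], "jaw": 10}
    - {"delta_rot": [0, 0, 0], "dp": [0, -4, 0], "jaw": 10}

```text
clock: 12.77
ee_pos: [0.5498, -0.1318, 0.1595]
tool_rot: [[0.997, -0.077, -0.0], [-0.077, -0.997, -0.0], [-0.0, 0.0, -1.0]]
contact_force: [0.1, 0.5, -4.3]
opening: 0.0197
grasp_force: 60.0
```

Emit:
send_rows:
  deltas:
    - {"delta_rot": [0, 0, 0], "dp": [0, 0, 0], "jaw": 10}
    - {"delta_rot": [0, 0, 0], "dp": [0, 0, 0], "jaw": 10}
    - {"delta_rot": [0, 0, 0], "dp": [0, 0, 0], "jaw": 10}

```text
clock: 13.02
ee_pos: [0.5499, -0.1295, 0.1597]
tool_rot: [[0.997, -0.075, -0.0], [-0.075, -0.997, 0.0], [-0.0, -0.0, -1.0]]
contact_force: [0.6, 0.1, -4.1]
opening: 0.0196
grasp_force: 60.0
```

Run:
```python
from slab import *;import pickle
w0=pickle.load(open("cap6.pkl","rb"))
w=grab("wrist");t=grab("top");s=grab("scene");S=bot.state();pickle.dump((w,t,s,S),open("cap7.pkl","wb"))
print(S["ee_pos"],S["tool_rot"].round(4).tolist(),S["clock"])
def corners(w):
    hsv=cv2.cvtColor(w["image"],cv2.COLOR_RGB2HSV);m=((hsv[...,1]<45)&(hsv[...,2]>90)).astype(np.uint8);m[195:]=0
    k=max(cv2.findContours(m,cv2.RETR_EXTERNAL,cv2.CHAIN_APPROX_NONE)[0],key=cv2.contourArea)
    return cv2.approxPolyDP(k,6,True)[:,0].tolist()
print(corners(w))
ee=np.array([.52003,.21968,.0749]);th=np.arctan2(-.0762,.9971);R=np.array([[np.cos(th)],[np.sin(th)]])
r=rect(plane(w0,[(167,22),(393,20),(183,188),(386,182)],.0514));print(r,intool(r[0],ee,R))
hsv=cv2.cvtColor(w["image"],cv2.COLOR_RGB2HSV)
m=((hsv[...,0]>13)&(hsv[...,0]<30)&(hsv[...,1]>60)&(hsv[...,2]>120)).astype(np.uint8);m[:,:300]=0;m[240:]=0
for k in cv2.findContours(m,cv2.RETR_EXTERNAL,cv2.CHAIN_APPROX_NONE)[0]:
    if cv2.contourArea(k)>150: print(cv2.contourArea(k),cv2.boundingRect(k))
crop(w,0,0,560,420,1.42,"pics/w7.png")
```

```text
[ 0.55002127 -0.12955477  0.15979829] [[0.9972, -0.075, 0.0], [-0.075, -0.9972, 0.0], [0.0, -0.0, -1.0]] 13.1667
[[167, 27], [183, 188], [325, 194], [326, 184], [386, 183], [393, 20], [230, 17], [229, 24]]
(array([0.5955736 , 0.21327509]), np.float64(-2.65024029035705), np.float64(-3.211862879138028), np.float64(0.07943606355323524), np.float64(0.10767194546225578)) (np.float64(75.8120129193234), np.float64(-0.6299064781983857))
3487.0 (487, 49, 44, 141)
1850.5 (370, 49, 39, 142)
212.5 (390, 13, 49, 12)
```

View pics/w7.png

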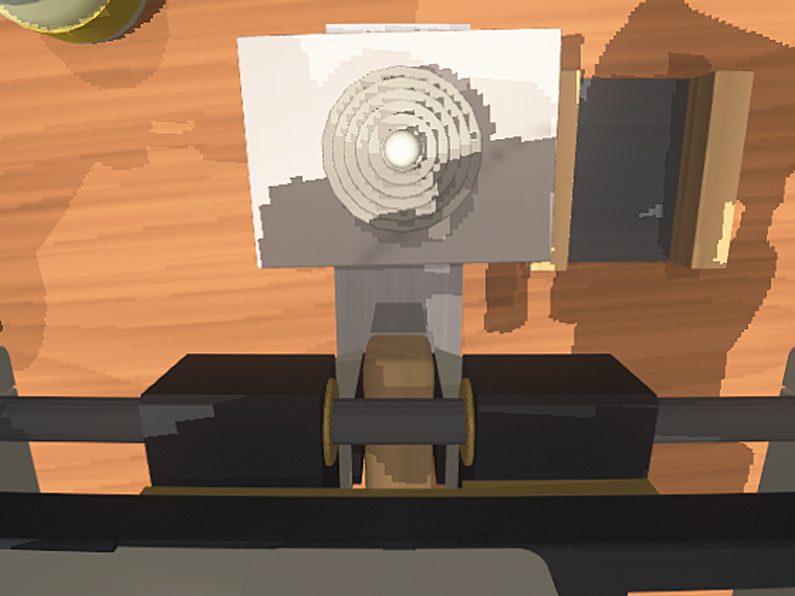

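The slab is square on the blade and didn't move during the carry: corners (237,39), (560,29), (259,268), (552,261). The drying stand shows its right batten top at (716,71), (753,71), (692,267), (725,268), and its left batten's inner edge at (580,70)–(568,270).

Run:
```python
from slab import *;import pickle
w,t,s,S=pickle.load(open("cap7.pkl","rb"))
g=lambda L:np.array(L)/1.42
r=rect(plane(w,g([(237.5,39),(560,29),(259,268),(552,261)]),.1363));print(r,intool(r[0],S["ee_pos"],S["tool_rot"]))
P=plane(w,g([(716,71),(753,71),(692,267),(725,268)]),.032);print("R",P.round(4).tolist(),rect(P))
L=plane(w,g([(580,70),(568,270)]),.032);print("L inner",L)
for nm,c in (("R",P),):
    q=rect(c);a=np.radians(q[1]);print("centre from R",q[0]+.048*np.array([-np.sin(a),np.cos(a)]))
ux=L[0]-L[1];a=np.arctan2(ux[1],ux[0]);print("L yaw",np.degrees(a),"centre",L.mean(0)-.037*np.array([-np.sin(a),np.cos(a)]))
# scene/top view of batten corners via blob boxes
for nm,c in(("top",t),("scene",s)):
    h=cv2.cvtColor(c["image"],cv2.COLOR_RGB2HSV);m=((h[...,0]>13)&(h[...,0]<30)&(h[...,1]>70)&(h[...,2]>120)).astype(np.uint8)
    x0,x1,y0,y1=(350,420,135,200) if nm=="top" else (195,270,260,330)
    mm=np.zeros_like(m);mm[y0:y1,x0:x1]=m[y0:y1,x0:x1]
    for k in cv2.findContours(mm,cv2.RETR_EXTERNAL,cv2.CHAIN_APPROX_NONE)[0]:
        if cv2.contourArea(k)>100: print(nm,plane(c,cv2.boxPoints(cv2.minAreaRect(k)),.032).mean(0))
```

```text
(array([ 0.62413764, -0.1362479 ]), np.float64(-2.384362959921762), np.float64(-2.7367775707811504), np.float64(0.0786302156853495), np.float64(0.10871948995119275)) (np.float64(74.40964421271721), np.float64(-1.1134666158409803))
R [[0.6593, -0.3103], [0.6582, -0.331], [0.5512, -0.3044], [0.5492, -0.3246]] (array([ 0.6044734 , -0.31755733]), np.float64(-3.257295104685326), np.float64(-4.3005149615862495), np.float64(0.10870612482937064), np.float64(0.02056315011216959))
L inner [[ 0.66401344 -0.23564649]
 [ 0.55474926 -0.23005773]]
centre from R [ 0.60720075 -0.26963487]
L yaw -2.9280756309168567 centre [ 0.6074913 -0.2698038]
scene [ 0.60591266 -0.31968983]
scene [ 0.61153601 -0.22317771]
```

Emit:
send_rows:
  deltas:
    - {"delta_rot": [0, 0, 0], "dp": [-1, -4, 0], "jaw": 10}
    - {"delta_rot": [0, 0, -0.002], "dp": [-1, -8, 0], "jaw": 10}
    - {"delta_rot": [0, 0, -0.002], "dp": [-2, -12, 0], "jaw": 10}
    - {"delta_rot": [0, 0, -0.002], "dp": [-2, -16, 0], "jaw": 10}
    - {"delta_rot": [0, 0, -0.002], "dp": [-2, -18, 0], "jaw": 10}
    - {"delta_rot": [0, 0, -0.002], "dp": [-2, -18, 0], "jaw": 10}
    - {"delta_rot": [0, 0, -0.002], "dp": [-2, -18, 0], "jaw": 10}
    - {"delta_rot": [0, 0, 0], "dp": [-2, -15, 0], "jaw": 10}
    - {"delta_rot": [0, 0, 0], "dp": [-2, -12, 0], "jaw": 10}
    - {"delta_rot": [0, 0, 0], "dp": [-1, -8, 0], "jaw": 10}
    - {"delta_rot": [0, 0, 0], "dp": [-0.6, -4, -2], "jaw": 10}
    - {"delta_rot": [0, 0, 0], "dp": [0, 0, -6], "jaw": 10}
    - {"delta_rot": [0, 0, 0], "dp": [0, 0, -10], "jaw": 10}
    - {"delta_rot": [0, 0, 0], "dp": [0, 0, -14], "jaw": 10}
    - {"delta_rot": [0, 0, 0], "dp": [0, 0, -14], "jaw": 10}
    - {"delta_rot": [0, 0, 0], "dp": [0, 0, -14], "jaw": 10}
    - {"delta_rot": [0, 0, 0], "dp": [0, 0, -12], "jaw": 10}
    - {"delta_rot": [0, 0, 0], "dp": [0, 0, -8], "jaw": 10}
    - {"delta_rot": [0, 0, 0], "dp": [0, 0, -5], "jaw": 10}
    - {"delta_rot": [0, 0, 0], "dp": [0, 0, -2], "jaw": 10}

```text
clock: 14.83
ee_pos: [0.5321, -0.2625, 0.0716]
tool_rot: [[0.996, -0.087, -0.001], [-0.087, -0.996, 0.001], [-0.002, -0.001, -1.0]]
contact_force: [0.3, -0.1, -3.3]
opening: 0.0196
grasp_force: 60.0
```

Emit:
send_rows:
  deltas:
    - {"delta_rot": [0, 0, 0], "dp": [0, 0, 0], "jaw": 10}
    - {"delta_rot": [0, 0, 0], "dp": [0, 0, 0], "jaw": 10}
    - {"delta_rot": [0, 0, 0], "dp": [0, 0, 0], "jaw": 10}

```text
clock: 15.08
ee_pos: [0.5328, -0.2635, 0.0735]
tool_rot: [[0.996, -0.088, 0.001], [-0.088, -0.996, -0.001], [0.001, 0.001, -1.0]]
contact_force: [-0.6, -0.0, -4.0]
opening: 0.0194
grasp_force: 60.0
```

Run:
```python
from slab import *;import pickle
w=grab("wrist");t=grab("top");s=grab("scene");S=bot.state();pickle.dump((w,t,s,S),open("cap8.pkl","wb"))
print(S["ee_pos"],S["tool_rot"].round(4).tolist(),S["clock"])
hsv=cv2.cvtColor(w["image"],cv2.COLOR_RGB2HSV)
wood=((hsv[...,0]>12)&(hsv[...,0]<30)&(hsv[...,1]>45)&(hsv[...,2]>100)).astype(np.uint8)
white=((hsv[...,1]<45)&(hsv[...,2]>90)).astype(np.uint8)
for y in range(10,240,14):
    runs=[];l=np.where(white[y],'w',np.where(wood[y],'b',np.where(hsv[y,:,2]<90,'d','.')));p=0
    for x in range(1,561):
        if x==560 or l[x]!=l[p]:
            if x-p>3: runs.append(f"{l[p]}{p}-{x}")
            p=x
    print(y," ".join(q for q in runs if not q.startswith('.'))[:170])
```

```text
[ 0.53260469 -0.26350166  0.07328464] [[0.9961, -0.0882, 0.0008], [-0.0882, -0.9961, -0.0006], [0.0009, 0.0006, -1.0]] 15.2333
10 b8-37 b57-151 b152-157 b164-207 b274-278 b343-391 b396-437 b556-560
24 b166-191 b192-208 w213-395 b403-427 b539-544
38 w168-394 b400-416 b543-547 b548-554
52 w169-258 w259-394 b401-405 b485-490 b494-506
66 b9-14 w170-394 b402-407 b442-446 b497-501 b505-511
80 w172-393 b532-537 b538-543
94 w173-227 w228-392
108 w175-391 b521-525 b527-534
122 b50-54 w176-390
136 w177-186 w187-390
150 b20-24 b25-46 b59-63 b103-115 b122-130 w185-304 w305-389 b549-558
164 b0-6 b9-13 b21-29 b30-37 b39-44 b49-57 b88-117 w188-388 b425-432
178 b0-80 b92-113 b117-121 b138-146 b160-181 w191-388
192 b7-13 b17-164 b182-219 d226-235 w235-326 d326-345 b346-383 b410-414 b451-456 b487-492 w551-559
206 b0-29 b50-54 b57-75 b89-94 b104-112 b113-137 b143-167 b183-220 w236-325 w552-560
220 b28-32 b37-42 b48-52 b62-68 b69-87 b88-92 b93-112 b114-120 b122-127 w237-264 w265-325 b420-425 d542-554 w554-560
234 b0-5 b32-42 b129-139 b140-144 w237-324 b442-446 w540-547 w551-560
```

Run:
```python
from slab import *;import pickle
w,t,s,S=pickle.load(open("cap8.pkl","rb"))
A=lambda px,z:[np.round(intool(p,S["ee_pos"],S["tool_rot"]),1).tolist() for p in plane(w,px,z)]
print("slab L",A([(168,38),(177,136)],.0497),"R",A([(394,38),(390,136)],.0497))
print("battens row199: outerL,innerL,innerR,outerR",A([(182.5,199),(219.5,199),(345.7,199),(383,199)],.032))
im=w["image"].astype(int)
for x in (200,212,360,372): print(x,[(y,im[y,x].tolist()) for y in range(180,222,3)])
print("far",[(y,im[y,185].tolist()) for y in range(8,34,3)])
```

```text
slab L [[107.9, 54.3], [61.5, 53.1]] R [[108.1, -54.5], [61.7, -56.0]]
battens row199: outerL,innerL,innerR,outerR [[24.5, 57.6], [24.5, 35.8], [24.6, -38.2], [24.6, -60.2]]
200 [(180, [145, 130, 120]), (183, [144, 130, 119]), (186, [145, 131, 121]), (189, [224, 172, 116]), (192, [226, 179, 123]), (195, [224, 177, 121]), (198, [238, 196, 134]), (201, [238, 196, 134]), (204, [238, 195, 134]), (207, [239, 197, 135]), (210, [225, 147, 93]), (213, [210, 138, 88]), (216, [214, 139, 89]), (219, [214, 139, 89])]
212 [(180, [144, 129, 120]), (183, [142, 129, 119]), (186, [146, 132, 123]), (189, [123, 94, 64]), (192, [122, 95, 67]), (195, [120, 92, 65]), (198, [144, 112, 78]), (201, [144, 111, 78]), (204, [144, 112, 78]), (207, [136, 107, 76]), (210, [199, 129, 82]), (213, [196, 127, 82]), (216, [213, 139, 88]), (219, [215, 139, 89])]
360 [(180, [144, 131, 122]), (183, [140, 128, 121]), (186, [112, 87, 61]), (189, [109, 85, 61]), (192, [132, 103, 71]), (195, [132, 103, 72]), (198, [132, 103, 72]), (201, [133, 104, 72]), (204, [109, 79, 55]), (207, [115, 77, 52]), (210, [119, 79, 53]), (213, [138, 91, 60]), (216, [127, 84, 55]), (219, [130, 85, 56])]
372 [(180, [143, 131, 122]), (183, [134, 123, 118]), (186, [156, 121, 83]), (189, [151, 118, 82]), (192, [178, 137, 95]), (195, [178, 136, 95]), (198, [177, 136, 95]), (201, [177, 137, 95]), (204, [139, 103, 70]), (207, [114, 77, 50]), (210, [119, 80, 52]), (213, [131, 85, 56]), (216, [129, 84, 56]), (219, [130, 87, 55])]
far [(8, [236, 193, 131]), (11, [236, 193, 131]), (14, [236, 193, 132]), (17, [237, 194, 132]), (20, [237, 194, 133]), (23, [238, 193, 131]), (26, [242, 231, 224]), (29, [243, 232, 224]), (32, [243, 233, 223])]
```

Run:
```python
from slab import *;import pickle
w,t,s,S=pickle.load(open("cap8.pkl","rb"))
A=lambda px,z:[np.round(intool(p,S["ee_pos"],S["tool_rot"]),1).tolist() for p in plane(w,px,z)]
im=w["image"].astype(int)
print("stand near",A([(206,196.5),(366,190.5)],.032),"slab near",A([(206,187.5),(366,184)],.0497),"far",A([(185,24.5)],.0497))
print("laterals",A([(182.3,193),(219.5,193),(345.7,189.5),(383.3,189.5)],.032))
print([(y,im[y,370].tolist()) for y in range(10,28,2)])
```

```text
stand near [[26.0, 43.7], [29.7, -49.8]] slab near [[34.7, 39.6], [36.7, -45.2]] far [[113.8, 45.8]]
laterals [[28.1, 57.5], [28.1, 35.7], [30.2, -37.9], [30.3, -60.0]]
[(10, [249, 218, 150]), (12, [250, 221, 151]), (14, [235, 190, 132]), (16, [236, 193, 133]), (18, [236, 192, 132]), (20, [233, 219, 205]), (22, [252, 250, 244]), (24, [252, 248, 242]), (26, [252, 249, 242])]
```

Run:
```python
from slab import *;import pickle
w,t,s,S=pickle.load(open("cap8.pkl","rb"))
A=lambda px,z:[np.round(intool(p,S["ee_pos"],S["tool_rot"]),1).tolist() for p in plane(w,px,z)]
im=w["image"].astype(int)
for x in(190,206,366,378):print(x,[(y,int(im[y,x,2])) for y in range(200,214)])
print("stand near",A([(206,208.7),(366,203.5)],.032))
```

```text
190 [(200, 132), (201, 131), (202, 133), (203, 134), (204, 132), (205, 132), (206, 134), (207, 138), (208, 110), (209, 94), (210, 96), (211, 91), (212, 89), (213, 87)]
206 [(200, 72), (201, 69), (202, 66), (203, 63), (204, 64), (205, 65), (206, 63), (207, 118), (208, 102), (209, 81), (210, 85), (211, 83), (212, 81), (213, 81)]
366 [(200, 91), (201, 91), (202, 93), (203, 94), (204, 69), (205, 48), (206, 51), (207, 50), (208, 51), (209, 50), (210, 52), (211, 59), (212, 60), (213, 56)]
378 [(200, 94), (201, 96), (202, 98), (203, 88), (204, 65), (205, 56), (206, 55), (207, 56), (208, 57), (209, 59), (210, 61), (211, 59), (212, 56), (213, 55)]
stand near [[18.6, 44.1], [21.9, -50.3]]
```

Emit:
send_rows:
  deltas:
    - {"delta_rot": [0, 0, 0.002], "dp": [0, 0.6, 0], "jaw": 10}
    - {"delta_rot": [0, 0, 0], "dp": [0, 0.6, -1], "jaw": 10}
    - {"delta_rot": [0, 0, 0], "dp": [0, 0, -2], "jaw": 10}
    - {"delta_rot": [0, 0, 0], "dp": [0, 0, -2], "jaw": 10}
    - {"delta_rot": [0, 0, 0], "dp": [0, 0, -2], "jaw": 10}
    - {"delta_rot": [0, 0, 0], "dp": [0, 0, -1], "jaw": 10}
    - {"delta_rot": [0, 0, 0], "dp": [0, 0, -1], "jaw": 10}
    - {"delta_rot": [0, 0, 0], "dp": [0, 0, -1], "jaw": 10}
    - {"delta_rot": [0, 0, 0], "dp": [0, 0, -1], "jaw": 10}
    - {"delta_rot": [0, 0, 0], "dp": [0, 0, -1], "jaw": 10}
    - {"delta_rot": [0, 0, 0], "dp": [0, 0, -1], "jaw": 10}
    - {"delta_rot": [0, 0, 0], "dp": [0, 0, -1], "jaw": 10}
    - {"delta_rot": [0, 0, 0], "dp": [0, 0, -1], "jaw": 10}
    - {"delta_rot": [0, 0, 0], "dp": [0, 0, -2], "jaw": 10}
    - {"delta_rot": [0, 0, 0], "dp": [0, 0, -2], "jaw": 10}
    - {"delta_rot": [0, 0, 0], "dp": [0, 0, -1], "jaw": 10}
    - {"delta_rot": [0, 0, 0], "dp": [0, 0, 0], "jaw": 10}
    - {"delta_rot": [0, 0, 0], "dp": [0, 0, 0], "jaw": 10}
    - {"delta_rot": [0, 0, 0], "dp": [0, 0, 0], "jaw": 10}

```text
clock: 16.82
ee_pos: [0.5324, -0.2621, 0.0528]
tool_rot: [[0.996, -0.086, 0.0], [-0.086, -0.996, -0.0], [0.0, 0.0, -1.0]]
contact_force: [-0.4, 0.6, -1.4]
opening: 0.0195
grasp_force: 60.0
```

Run:
```python
from slab import *;import pickle
w=grab("wrist");t=grab("top");s=grab("scene");S=bot.state();pickle.dump((w,t,s,S),open("cap9.pkl","wb"))
print(S["ee_pos"],S["tool_rot"].round(4).tolist(),S["contact_force"],S["torque"],S["clock"])
hsv=cv2.cvtColor(w["image"],cv2.COLOR_RGB2HSV)
white=((hsv[...,1]<45)&(hsv[...,2]>90)).astype(np.uint8)
A=lambda px,z:[np.round(intool(p,S["ee_pos"],S["tool_rot"]),1).tolist() for p in plane(w,px,z)]
e=[]
for y in (40,60,80,100,120,140):
    x=np.where(white[y])[0];x=x[(x>140)&(x<420)];e.append((y,x.min(),x.max()));
print(e)
print("L",A([(e[0][1],40),(e[-1][1],140)],.039),"R",A([(e[0][2]+1,40),(e[-1][2]+1,140)],.039))
im=w["image"].astype(int)
for x in (200,370): print(x,[(y,im[y,x].tolist()) for y in list(range(14,34,2))+list(range(174,220,2))])
```

```text
[ 0.53245398 -0.26217238  0.0528462 ] [[0.9963, -0.0861, 0.0002], [-0.0861, -0.9963, -0.0002], [0.0002, 0.0002, -1.0]] [ 0.05172526 -0.10320243 -1.94202986] [ 0.05476592  0.06743175 -0.04029753] 16.9667
[(40, np.int64(162), np.int64(400)), (60, np.int64(163), np.int64(399)), (80, np.int64(165), np.int64(398)), (100, np.int64(167), np.int64(397)), (120, np.int64(169), np.int64(396)), (140, np.int64(172), np.int64(395))]
L [[104.7, 54.2], [59.8, 52.8]] R [[104.9, -54.7], [59.9, -55.9]]
200 [(14, [255, 217, 149]), (16, [255, 227, 154]), (18, [221, 179, 133]), (20, [246, 236, 229]), (22, [243, 232, 222]), (24, [243, 232, 223]), (26, [243, 232, 222]), (28, [243, 232, 222]), (30, [244, 233, 223]), (32, [244, 233, 223]), (174, [141, 128, 120]), (176, [141, 128, 118]), (178, [142, 128, 119]), (180, [142, 129, 119]), (182, [142, 127, 118]), (184, [142, 128, 118]), (186, [142, 126, 119]), (188, [142, 126, 118]), (190, [143, 129, 121]), (192, [118, 97, 80]), (194, [117, 91, 63]), (196, [142, 110, 77]), (198, [140, 107, 75]), (200, [141, 107, 76]), (202, [139, 106, 74]), (204, [141, 108, 75]), (
[... 225 characters left out ...]
, 241]), (20, [252, 248, 242]), (22, [252, 248, 242]), (24, [252, 248, 242]), (26, [252, 248, 242]), (28, [252, 249, 242]), (30, [252, 248, 243]), (32, [252, 248, 243]), (174, [143, 131, 122]), (176, [143, 131, 123]), (178, [143, 131, 122]), (180, [143, 131, 122]), (182, [144, 131, 123]), (184, [143, 130, 122]), (186, [144, 132, 123]), (188, [111, 95, 80]), (190, [133, 104, 72]), (192, [131, 103, 72]), (194, [131, 103, 72]), (196, [131, 102, 71]), (198, [131, 103, 72]), (200, [132, 102, 72]), (202, [131, 102, 71]), (204, [131, 102, 71]), (206, [131, 103, 71]), (208, [130, 102, 71]), (210, [131, 103, 72]), (212, [112, 84, 59]), (214, [115, 76, 50]), (216, [114, 77, 50]), (218, [118, 79, 52])]
```

Run:
```python
from slab import *;import pickle
w,t,s,S=pickle.load(open("cap9.pkl","rb"))
A=lambda px,z:[np.round(intool(p,S["ee_pos"],S["tool_rot"]),1).tolist() for p in plane(w,px,z)]
im=w["image"].astype(int)
print([(x,im[204,x].tolist()) for x in list(range(168,188,2))])
print([(x,im[204,x].tolist()) for x in list(range(384,400,2))])
print("near slab",A([(200,191.8),(370,187.8)],.039),"near stand",A([(200,216.5),(370,212)],.032),"far slab",A([(200,18.6),(370,14.3)],.039))
for r in (180,204): print([(x,im[r,x].tolist()) for x in (214,218,220,222,224,226,230,234,238)],[(x,im[r,x].tolist()) for x in (326,330,334,338,342,344,346,348,350)]) if r==204 else 0
```

```text
[(168, [224, 147, 94]), (170, [223, 146, 93]), (172, [223, 147, 94]), (174, [224, 161, 106]), (176, [246, 209, 144]), (178, [246, 209, 142]), (180, [246, 207, 141]), (182, [255, 211, 143]), (184, [128, 97, 66]), (186, [136, 104, 72])]
[(384, [137, 105, 73]), (386, [160, 125, 86]), (388, [177, 138, 94]), (390, [177, 137, 94]), (392, [177, 138, 94]), (394, [179, 139, 96]), (396, [137, 100, 67]), (398, [133, 87, 56])]
near slab [[34.2, 40.6], [36.3, -44.8]] near stand [[19.3, 43.0], [21.9, -47.5]] far slab [[113.5, 36.4], [115.4, -39.9]]
[(214, [132, 102, 71]), (218, [90, 69, 49]), (220, [88, 68, 49]), (222, [94, 75, 53]), (224, [55, 50, 45]), (226, [58, 49, 45]), (230, [66, 55, 48]), (234, [68, 54, 45]), (238, [124, 117, 113])] [(326, [117, 75, 47]), (330, [128, 87, 58]), (334, [126, 85, 57]), (338, [125, 84, 56]), (342, [126, 84, 58]), (344, [125, 83, 56]), (346, [127, 84, 57]), (348, [105, 73, 52]), (350, [90, 72, 52])]
```

Emit:
send_rows:
  deltas:
    - {"delta_rot": [0, 0, 0], "dp": [-4, 0.3, 0], "jaw": 10}
    - {"delta_rot": [0, 0, 0], "dp": [-8, 0.5, 0], "jaw": 10}
    - {"delta_rot": [0, 0, 0], "dp": [-12, 0.8, 0], "jaw": 10}
    - {"delta_rot": [0, 0, 0], "dp": [-12, 0.8, 0], "jaw": 10}
    - {"delta_rot": [0, 0, 0], "dp": [-12, 0.8, 0], "jaw": 10}
    - {"delta_rot": [0, 0, 0], "dp": [-12, 0.8, 0], "jaw": 10}
    - {"delta_rot": [0, 0, 0], "dp": [-12, 0.8, 0], "jaw": 10}
    - {"delta_rot": [0, 0, 0], "dp": [-12, 0.8, 0], "jaw": 10}
    - {"delta_rot": [0, 0, 0], "dp": [-12, 0.8, 0], "jaw": 10}
    - {"delta_rot": [0, 0, 0], "dp": [-12, 0.8, 0], "jaw": 10}
    - {"delta_rot": [0, 0, 0], "dp": [-12, 0.8, 0], "jaw": 10}
    - {"delta_rot": [0, 0, 0], "dp": [-12, 0.8, 0], "jaw": 10}
    - {"delta_rot": [0, 0, 0], "dp": [-12, 0.8, 0], "jaw": 10}
    - {"delta_rot": [0, 0, 0], "dp": [-10, 0.7, 0], "jaw": 10}
    - {"delta_rot": [0, 0, 0], "dp": [-6, 0.4, 0], "jaw": 10}
    - {"delta_rot": [0, 0, 0], "dp": [0, 0, 0], "jaw": 10}
    - {"delta_rot": [0, 0, 0], "dp": [0, 0, -4], "jaw": 10}
    - {"delta_rot": [0, 0, 0], "dp": [0, 0, -5], "jaw": 10}
    - {"delta_rot": [0, 0, 0], "dp": [0, 0, -4], "jaw": 10}
    - {"delta_rot": [0, 0, 0], "dp": [0, 0, 0], "jaw": 10}

```text
clock: 18.63
ee_pos: [0.3723, -0.251, 0.0387]
tool_rot: [[0.996, -0.086, -0.001], [-0.086, -0.996, 0.001], [-0.001, -0.001, -1.0]]
contact_force: [0.4, 0.7, -1.9]
opening: 0.0194
grasp_force: 60.0
```

Emit:
send_rows:
  deltas:
    - {"delta_rot": [0, 0, 0], "dp": [0, 0, -2], "jaw": 10}
    - {"delta_rot": [0, 0, 0], "dp": [0, 0, -1.5], "jaw": 10}
    - {"delta_rot": [0, 0, 0], "dp": [0, 0, -1], "jaw": 10}
    - {"delta_rot": [0, 0, 0], "dp": [0, 0, -0.7], "jaw": 10}
    - {"delta_rot": [0, 0, 0], "dp": [0, 0, 0], "jaw": 10}
    - {"delta_rot": [0, 0, 0], "dp": [0, 0, 0], "jaw": 10}
    - {"delta_rot": [0, 0, 0], "dp": [0, 0, 0], "jaw": 10}

```text
clock: 19.22
ee_pos: [0.3724, -0.2515, 0.0346]
tool_rot: [[0.996, -0.086, 0.0], [-0.086, -0.996, -0.0], [0.0, 0.0, -1.0]]
contact_force: [0.2, 0.9, -1.9]
opening: 0.0198
grasp_force: 60.0
```

Emit:
send_rows:
  deltas:
    - {"delta_rot": [0, 0, 0], "dp": [0, 0, -0.5], "jaw": 10}
    - {"delta_rot": [0, 0, 0], "dp": [0, 0, -0.4], "jaw": 10}
    - {"delta_rot": [0, 0, 0], "dp": [0, 0, -0.3], "jaw": 10}
    - {"delta_rot": [0, 0, 0], "dp": [0, 0, 0], "jaw": 10}
    - {"delta_rot": [0, 0, 0], "dp": [0, 0, 0], "jaw": 10}

```text
clock: 19.63
ee_pos: [0.3724, -0.2515, 0.0336]
tool_rot: [[0.996, -0.086, 0.0], [-0.086, -0.996, -0.0], [0.0, 0.0, -1.0]]
contact_force: [-1.8, 0.7, 4.2]
opening: 0.0197
grasp_force: 60.0
```

Contact with the table is felt, so I'm releasing and retreating straight up.

Emit:
send_rows:
  deltas:
    - {"delta_rot": [0, 0, 0], "dp": [0, 0, 0], "jaw": 40}
    - {"delta_rot": [0, 0, 0], "dp": [0, 0, 0], "jaw": 60}
    - {"delta_rot": [0, 0, 0], "dp": [0, 0, 0], "jaw": 60}
    - {"delta_rot": [0, 0, 0], "dp": [0, 0, 0], "jaw": 60}
    - {"delta_rot": [0, 0, 0], "dp": [0, 0, 0], "jaw": 60}
    - {"delta_rot": [0, 0, 0], "dp": [0, 0, 5], "jaw": 60}
    - {"delta_rot": [0, 0, 0], "dp": [0, 0, 10], "jaw": 60}
    - {"delta_rot": [0, 0, 0], "dp": [0, 0, 20], "jaw": 60}
    - {"delta_rot": [0, 0, 0], "dp": [0, 0, 25], "jaw": 60}
    - {"delta_rot": [0, 0, 0], "dp": [0, 0, 30], "jaw": 60}
    - {"delta_rot": [0, 0, 0], "dp": [0, 0, 30], "jaw": 60}
    - {"delta_rot": [0, 0, 0], "dp": [0, 0, 30], "jaw": 60}
    - {"delta_rot": [0, 0, 0], "dp": [0, 0, 30], "jaw": 60}
    - {"delta_rot": [0, 0, 0], "dp": [0, 0, 0], "jaw": 60}
    - {"delta_rot": [0, 0, 0], "dp": [0, 0, 0], "jaw": 60}

```text
clock: 20.88
ee_pos: [0.3729, -0.252, 0.2151]
tool_rot: [[0.996, -0.086, 0.003], [-0.086, -0.996, -0.003], [0.003, 0.003, -1.0]]
contact_force: [-1.0, 0.1, -0.8]
opening: 0.0601
grasp_force: 0.0
```

Run:
```python
from slab import *;import pickle
w=grab("wrist");t=grab("top");S=bot.state();pickle.dump((w,t,S),open("cap10.pkl","wb"))
print(S["ee_pos"],S["contact_force"],S["opening"],S["clock"])
hsv=cv2.cvtColor(w["image"],cv2.COLOR_RGB2HSV);m=((hsv[...,1]<45)&(hsv[...,2]>100)).astype(np.uint8)
for k in cv2.findContours(m[:230],cv2.RETR_EXTERNAL,cv2.CHAIN_APPROX_NONE)[0]:
    if cv2.contourArea(k)>400: e=cv2.approxPolyDP(k,4,True)[:,0];print(e.tolist(),plane(w,e,.003).round(3).tolist())
h=cv2.cvtColor(t["image"],cv2.COLOR_RGB2HSV)[130:205,345:425];m=((h[...,1]<45)&(h[...,2]>130)).astype(np.uint8)
for k in cv2.findContours(cv2.morphologyEx(m,cv2.MORPH_CLOSE,np.ones((15,15))),cv2.RETR_EXTERNAL,cv2.CHAIN_APPROX_NONE)[0]:
    if cv2.contourArea(k)>100: R=cv2.minAreaRect(k);print(R,plane(t,np.array(R[0])+[345,130],.039))
```

```text
[ 0.37191799 -0.25097806  0.21277536] [-0.20911973  0.95398311 -0.98965775] 0.059938824975337805 20.9833
[[255, 70], [257, 196], [268, 196], [271, 174], [287, 174], [291, 196], [302, 196], [304, 70]] [[0.493, -0.237], [0.365, -0.226], [0.364, -0.238], [0.387, -0.244], [0.386, -0.261], [0.362, -0.263], [0.361, -0.275], [0.488, -0.286]]
[[474, 0], [457, 99], [524, 104], [544, 0]] [[0.54, -0.455], [0.449, -0.441], [0.439, -0.512], [0.536, -0.525]]
((59.794334411621094, 73.23018646240234), (16.278820037841797, 15.480237007141113), 47.48955154418945) [[ 0.48693748 -0.32276191]]
((38.5, 33.5), (27.0, 37.0), 90.0) [[ 0.60351099 -0.26946274]]
```

```bash
python3 -c "
from plant import bot
print(bot.close_job())"
```

```text
the job is handed in; nothing more can be done
None
```

The house is on the drying stand, measured square and centred across both battens to within about 2 mm, the spatula lies flat on the bare table off both stands, and the job was handed in at about 21 s with the gripper clear; no verdict came back.

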